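# Close the bails and stack the tray on the bail-arm crate

## Task

Swing both wire bails of the dark steel crate inwards until each lies flat across the crate's mouth, and only then lift the aluminium tray by its handle and stack it on them, squarely above the crate, with the two bails seated in the channels under the tray. Carry it level so that the two small parts stay in it, set it down without dropping it, and leave the welding magnet and the steel ring that lie between crate and tray where they are.

Things in the scene. Friction and masses are not known exactly. Their poses are not given: they have to be found in the camera images.
- crate: Dark open steel crate, fixed to the bench: 150 (x) by 210 (y) by 80 mm high, walls 4 mm, brackets up to 35 mm high inside. Origin: centre of its underside, z up. Two U-shaped bails of 8 mm wire hinge outside its long walls, one near each short end. Swung in, their crossbars lie along x at y = +45 and -45 mm, wire tops 89 mm above the bench. The tray is smaller than the mouth.
- bail_left (a joint): Angle of the bail at the crate's +y end, rad. 0: swung in, horizontal on its stop across the mouth; pi/2: upright; up to 2.4: leaning outwards beyond the short end. The hinge is stiff and the bail stays where it is left; about 2 N at the crossbar moves it.
- bail_right (a joint): The same for the bail at the crate's -y end.
- bail_left_bar (a point): Middle of the crossbar (166 mm long, 8 mm round, on the wire's centre line) of the bail at the +y end. It moves on an arc of 50 mm radius about bail_left_hinge.
- bail_right_bar (a point): The same for the bail at the -y end, about bail_right_hinge.
- bail_left_hinge (a point): Point on the hinge line of the +y bail, midway between its two pivots: at y = +95 mm, z = 85 mm in the crate's frame. The hinge line is along the crate's x.
- bail_right_hinge (a point): The same for the -y bail: at y = -95 mm, z = 85 mm in the crate's frame.
- tray_grip (a point): Centre of the black handle bar of the aluminium tray: 14 wide (x), 100 long (y), 16 mm high, 100 mm above the tray's lowest face, on a 4 mm centre panel. Tray axes, z up. Seated on the swung-in bails, with them in its channels, this point is 181 mm above the bench. Either way round will do.
- tray: The tray: 110 (x) by 160 (y) mm, walls up to 50 mm, about 0.5 kg, standing on the bench. Under it two channels run across its whole width (along x), centred at y = +45 and -45 mm, 22 mm wide, 8 mm deep. Origin at the centre of its lowest face, 100 mm below tray_grip.
- collar: Dark steel collar, 36 mm across, 16 mm high, loose in the tray; origin under its centre.
- bush: Brass bush, 28 mm across, 20 mm high, loose in the tray on the other side of the panel; origin under its centre.
- magnet_mid (a point): Loose L-shaped welding magnet, 50 by 18 mm, 54 mm high, standing on the bench between the crate and the tray; a bystander. The point is at its centre, 15 mm up.
- flange: Loose steel ring, 60 mm across, 12 mm high, a bystander lying between crate and tray, farther out; origin under its centre.
There are look-alikes about, which are no part of the job. Leave any green look-alike of the collar alone.

How it is judged (in metres and radians):
On the way:
1. both bails lie in across the mouth (within 0.1 rad) while the tray still stands beside the crate on the bench (value of joint each of bail_left, bail_right below 0.1 rad and height (world z) of tray below 0.01 m and horizontal distance between tray and crate above 0.15 m), for 0.2 s.
At the end, for the whole second after the job is handed in: Both bails in (under 0.1 rad). Tray at rest on them, bails in its channels: handle centre 177 to 184.5 mm up, within 20 mm (crate x) and 12 mm (crate y) of the crate's centre, tilt under 0.04 rad, long axes within 0.16 rad; collar and bush in the tray (within 100 mm of its centre, on its floor) (value of joint each of bail_left, bail_right below 0.1 rad and x of tray_grip in the frame of crate between -0.02 and 0.02 m and y of tray_grip in the frame of crate between -0.012 and 0.012 m and z of tray_grip in the frame of crate between 0.177 and 0.1845 m and angle between tray_grip's own z axis and vertical below 0.04 rad and angle between the y axis of tray and the y axis of crate, either way round below 0.16 rad and linear speed of tray below 0.02 m/s and z of collar in the frame of tray between 0.005 and 0.03 m and horizontal distance between each of collar, bush and tray below 0.1 m and z of bush in the frame of tray between 0.005 and 0.03 m); the robot touches nothing.
It fails at once if the tray is dropped (falls freely faster than 0.4 m/s, a drop of about 8 mm) (contact force between the fingers and tray below 0.05 N and linear speed of tray above 0.4 m/s).
It fails at once if the tray is tipped by more than 0.5 rad (angle between tray_grip's own z axis and vertical above 0.5 rad).
It fails at once if the magnet or the ring is moved by more than 40 mm (distance of any of magnet_mid, flange from where it was at the start of the episode above 0.04 m).
It also fails if it takes over 72 s, if anything falls off the work surface, if the arm or the gripper's body presses on something with over 40 N, if the wrist force passes 120 N, or if a joint passes its speed limit or range.

## Robot

A 6-joint arm with a two-finger parallel gripper is mounted at the origin on the work surface. World frame = base frame: x ahead of the robot, y to its left, z up, the work surface at z = 0. Lengths are in mm, angles in degrees, forces in N, time in s.
With the tool pointing down it reaches from about 300 to 850 mm from the base axis. Payload 4.2 kg.
Tool frame: the origin (TCP) lies at the very end of the fingers, on their centre line; the grasp point (between the pads) lies 19 mm behind it; x points along the fingers, y is the direction in which the jaws open and shut, and the axes are right-handed (so a half turn about x gives the same grasp; the last joint's range is limited). The gripper opens to 91 mm and grips with 3 to 60 N. Pads are 32 mm wide; open, the fingers measure 118 mm over their backs; the gripper's body (76 mm by 178 mm) begins 60 mm behind the grasp point.
Start: joints at [-72.365, 18.312, 89.639, -0, 72.044, -1.146], TCP at [185.131, -544.398, 213.976] pointing down, gripper open.
Joint ranges: [-177.97, 177.97], [-48.28, 115.42], [12.27, 149.76], [-77.06, 257.06], [2.81, 150.46], [-146.56, 146.56]. Speed limits (degrees/s): [147.25, 147.25, 180, 180, 180, 180].

## Interface

Orientations are given as [roll, pitch, yaw] about the fixed x, y, z axes, in that order (R = Rz(yaw) Ry(pitch) Rx(roll)).
In Python, from workcell import sensors, grab_frame, job_done, finder gives the robot as it stands.
- The arm moves only by the tool play_rows, never from a script. Its argument "motion" is a list of rows, each a list of 5 numbers: the shift along the world's x, y, z in m, then the turn about the world's z in rad, then the opening, from 0 (shut) to 1 (fully open). In form: [[tx, ty, tz, roll, fingers], ...]. A call has exactly 8 rows; each row is the pose to reach, as a shift and turn from the pose commanded when the call began; what a row does not reach only later rows make up. A row lasts 1/12 s, in which the tool goes at most 41.7 mm and 7.16 degrees, less where a joint would pass 70% of its speed; a pose out of reach is approached as far as the arm can. A call with a gripper value outside its range is refused whole. The fingers move at their own pace and stop on an object; "squeeze" is the grip in N (left out, the last holds). Time passes only in rows, so rows that repeat a pose let the fingers close, or fill a call up. It gives the time, the measured TCP pose, the force and the opening at its end, in the units of the state.
- sensors.state(): the state, without advancing time (a new reading comes with each control period).
- grab_frame(name): name is "scene" or "top"; returns a dict with "img" (384x512x3 uint8, blue, green, red), "fx", "fy", "cx", "cy" (pixels), "rvec" (rotation vector, rad) and "tvec" (3), from world to camera coordinates, as OpenCV has them. Camera axes: x right, y down, z forward; pixel columns grow to the right and rows downward; lengths in mm; the calibration is good to about 2 mm. A picture is of the moment at which its call begins. There is no depth.
- job_done(): hands the job in, once; it reports no verdict.
Trained networks look in a picture, given as the dict that the camera call returned (one of the last four; its "shot" number tells which), for a name from the list of things; names that differ only in an ending like _2 or _b are one class to them, and where a whole thing is asked for, a point or a joint stands for the part that bears it (a point fixed in the world has none). Each returns a list of dicts, best first, with "conf" (0 to 1); they miss things now and then, are a little off and sometimes report something else, mostly with a low value. They report only what shows in the picture. A call takes as long as a camera call. They do not tell look-alikes from the thing itself.
- finder.spot_in(picture, label): "point" ([column, row] in pixels, amid what is visible of it).
- finder.spot_point(picture, label): "point" ([column, row] in pixels: a listed point, or the origin of a listed thing).
The state is a dict: "time_s": time; "qpos": joint angles; "qvel": joint speeds; "effort": joint torques, N m; "ee_pos": TCP position; "ee_rot": TCP orientation; "force": force on the tool from outside, world axes, zero at the start; "torque": the same for the moment, N m; "gripper_width": finger opening in mm.
Only numpy, scipy, OpenCV 4.12 (cv2) and the standard library are available. Lean on these libraries where they do the work, as an engineer would, in place of code of your own. Each camera call takes 0.05 s, during which the arm holds its last target.

## Working session

There is one attempt and no reset: what is moved stays moved. The work goes in short steps, Python scripts to look and compute and a tool call to move; the robot and the scene stay as the last step left them, time stands still between calls to the robot, and variables do not carry over. Pictures are saved under pics/ and viewed, and the job is handed in when it is done.

Besides the shell and the picture viewer there is one more tool, called after ">>>" as a command line: name --pt "numbers of a row" for each row, then --argument value for the rest. play_rows: Moves the arm, as the interface text tells. Its arguments: {"type":"object","properties":{"motion":{"type":"array","items":{"type":"array","items":{"type":"number"}}},"squeeze":{"type":"number"}},"required":["motion"]}

```bash
mkdir -p pics; ls; cat > h.py <<'E'
import numpy as np,cv2
from workcell import sensors, grab_frame, job_done, finder
def cam(f):
    R=cv2.Rodrigues(np.array(f["rvec"],float))[0];t=np.array(f["tvec"],float).ravel();return R,t
def atz(f,p,z):
    R,t=cam(f);d=R.T@np.array([(p[0]-f["cx"])/f["fx"],(p[1]-f["cy"])/f["fy"],1.]);c=-R.T@t
    return (c+d*(z-c[2])/d[2]).round(1)
def tri(fs,ps):
    A=[];b=[]
    for f,p in zip(fs,ps):
        R,t=cam(f);d=R.T@np.array([(p[0]-f["cx"])/f["fx"],(p[1]-f["cy"])/f["fy"],1.]);d/=np.linalg.norm(d);c=-R.T@t
        M=np.eye(3)-np.outer(d,d);A.append(M);b.append(M@c)
    x=np.linalg.lstsq(np.vstack(A),np.hstack(b),rcond=None)[0]
    return x.round(1)
def proj(f,X):
    return cv2.projectPoints(np.array(X,float).reshape(-1,3),np.array(f["rvec"],float),np.array(f["tvec"],float),np.array([[f["fx"],0,f["cx"]],[0,f["fy"],f["cy"]],[0,0,1.]]),None)[0].reshape(-1,2)
E
python3 - <<'E'
from h import *
fs={n:grab_frame(n) for n in("scene","top")}
for n,f in fs.items(): cv2.imwrite(f"pics/{n}0.png",f["img"]); R,t=cam(f); print(n,(-R.T@t).round(),f["fx"])
for l in "crate bail_left_bar bail_right_bar bail_left_hinge bail_right_hinge tray_grip tray collar bush magnet_mid flange".split():
    r={n:finder.spot_point(f,l) for n,f in fs.items()}
    for n in r: print(l,n,[(np.round(q["point"],1).tolist(),round(q["conf"],2)) for q in r[n][:3]])
    if all(r.values()): print("   ",tri([fs[n] for n in fs],[r[n][0]["point"] for n in fs]))
s=sensors.state();print(s)
E
```

```text
pics
scene [977. 213. 722.] 376.3576623098883
top [395.  13. 816.] 369.5766309217488
crate scene [([354.5, 219.1], 0.85)]
crate top [([152.8, 253.2], 0.65)]
    [470.  212.8   2. ]
bail_left_bar scene [([428.0, 195.4], 0.93)]
bail_left_bar top [([76.1, 273.1], 0.62)]
    [447.1 322.  133.2]
bail_right_bar scene [([311.5, 173.5], 0.64)]
bail_right_bar top [([193.6, 223.9], 0.88)]
    [497.4 100.8 133. ]
bail_left_hinge scene [([411.5, 206.4], 0.92)]
bail_left_hinge top [([92.4, 267.9], 0.75)]
    [454.5 306.5  94.9]
bail_right_hinge scene [([319.7, 189.3], 0.76)]
bail_right_hinge top [([185.5, 229.7], 0.69)]
    [495.2 123.6  90.9]
tray_grip scene [([169.7, 147.5], 0.84)]
tray_grip top [([347.1, 176.3], 0.76)]
    [ 543.1 -214.   100.1]
tray scene [([180.0, 177.6], 0.79)]
tray top [([338.5, 187.2], 0.71)]
    [ 541.3 -216.1   -8.2]
collar scene [([177.0, 223.5], 0.77), ([182.6, 186.7], 0.66)]
collar top [([319.5, 179.7], 0.69), ([293.5, 148.4], 0.58)]
    [ 596.  -212.1 -144.1]
bush scene [([193.6, 165.5], 0.44)]
bush top [([324.9, 200.6], 0.46), ([254.4, 235.4], 0.45)]
    [ 514.5 -1
[... 231 characters left out ...]
ge top [([224.2, 147.8], 0.66)]
    [682.8  20.6  -6.2]
{'time_s': 1.2, 'qpos': array([-7.23644183e+01,  1.83125396e+01,  8.96379814e+01,  4.23514402e-04,
        7.20442786e+01, -1.14559256e+00]), 'qvel': array([ 0.00246924, -0.02148642,  0.05813962, -0.06812929,  0.10217323,
        0.02426382]), 'effort': array([ 5.45409075e-04, -4.12363172e+01, -2.32228500e+01,  7.25550391e-02,
        3.77244211e-02,  9.45674856e-06]), 'ee_pos': array([ 185.13733722, -544.40537935,  213.976423  ]), 'ee_rot': array([ 93.28448544,  89.99478397, -67.93447083]), 'force': array([-0.00720822,  0.72438192,  0.84907849]), 'torque': array([0.0308926 , 0.03345361, 0.03674973]), 'gripper_width': 91.42207821029166}
```

View pics/scene0.png

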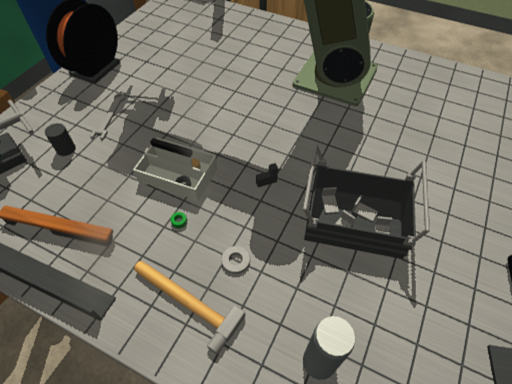

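View pics/top0.png

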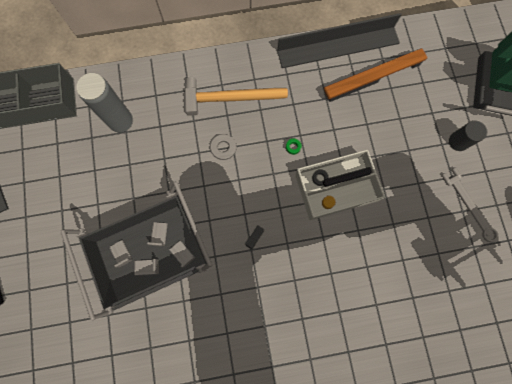

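The scene shows the crate on the right at about (360,205) with both bails leaning outwards. The tray is at (175,165), the magnet at (266,177), the ring at (235,260) and the green look-alike at (179,219). Next I'll fit the crate and tray poses with wireframe overlays.

```bash
cat >> h.py <<'E'
def L(c,yaw,X):
    X=np.array(X,float);cs,sn=np.cos(yaw),np.sin(yaw);return X@np.array([[cs,-sn,0],[sn,cs,0],[0,0,1]]).T+np.array([c[0],c[1],0])
def box(lx,ly,z):return [[lx,ly,z],[-lx,ly,z],[-lx,-ly,z],[lx,-ly,z],[lx,ly,z]]
def bar(s,a):
    y=s*(95-50*np.cos(a));z=85+50*np.sin(a);return [[83,s*95,85],[83,y,z],[-83,y,z],[-83,s*95,85]]
def ov(f,polys,name,rect,k=4):
    im=cv2.resize(f["img"],None,fx=k,fy=k,interpolation=cv2.INTER_CUBIC)
    for P,c in polys: cv2.polylines(im,[np.round((proj(f,P)+.5)*k).astype(int)],False,c,1,cv2.LINE_AA)
    x0,y0,x1,y1=rect;cv2.imwrite(name,im[y0*k:y1*k,x0*k:x1*k])
E
python3 - <<'E'
from h import *
from scipy.spatial.transform import Rotation as Ro
s=sensors.state();R=Ro.from_euler('xyz',s["ee_rot"],degrees=True).as_matrix();print(R.round(3))
fs={n:grab_frame(n) for n in("scene","top")}
cc=(473,213);cy=np.radians(12.7)
f=fs["top"];a=atz(f,(325,183),108);b=atz(f,(371,171),108);print("handle ends",a,b)
tc=(541,-214);
ty=np.arctan2(-(b-a)[0],(b-a)[1]);ty=(ty+np.pi/2)%np.pi-np.pi/2;print("tray yaw",np.degrees(ty))
for n,r in(("scene",((290,140,440,290),(120,120,230,210))),("top",((50,160,220,330),(285,140,395,225)))):
    f=fs[n]
    ov(f,[(L(cc,cy,box(75,105,80)),(0,255,0)),(L(cc,cy,box(75,105,0)),(0,120,0)),(L(cc,cy,bar(1,1.94)),(0,0,255)),(L(cc,cy,bar(-1,1.94)),(255,0,255))],f"pics/{n}_c1.png",r[0],4 if n=="scene" else 3)
    ov(f,[(L(tc,ty,box(55,80,50)),(0,255,0)),(L(tc,ty,box(55,80,0)),(0,120,0)),(L(tc,ty,box(7,50,108)),(0,0,255))],f"pics/{n}_t1.png",r[1],6)
E
```

```text
[[ 0.     0.322 -0.947]
 [-0.    -0.947 -0.322]
 [-1.     0.    -0.   ]]
handle ends [ 535.8 -165.1  108. ] [ 543.5 -260.6  108. ]
tray yaw 4.609687899422318
```

```bash
cd pics; python3 -c "
import cv2,numpy as np
for s in 'ct':
    a=cv2.imread(f'scene_{s}1.png');b=cv2.imread(f'top_{s}1.png')
    a=cv2.resize(a,(400,int(a.shape[0]*400/a.shape[1])),interpolation=cv2.INTER_AREA) if 0 else a
    h=600
    c=[cv2.resize(i,None,fx=400/i.shape[1],fy=400/i.shape[1]) for i in (a,b)]
    H=max(i.shape[0] for i in c)
    c=[cv2.copyMakeBorder(i,0,H-i.shape[0],0,0,0) for i in c]
    cv2.imwrite(f'{s}1.png',np.hstack(c))
"
```

```text
(no output)
```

View pics/c1.png

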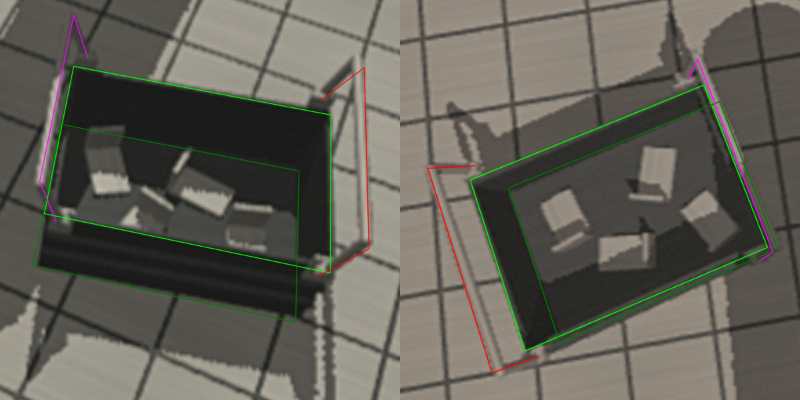

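View pics/t1.png

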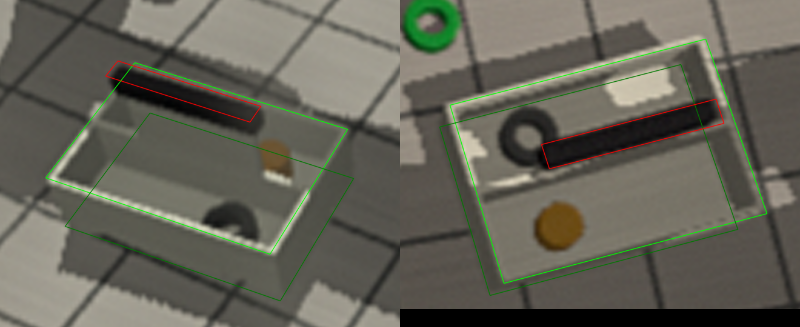

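The crate fits at about (473,213) with yaw 12.7°, bails near 1.94 rad. The tray fits at about (542,-215) with yaw 4.6°. I'll do the right bail first.

>>> play_rows --pt "0.0175 0.036 0 -0.013 1" --pt "0.035 0.072 0 -0.026 1" --pt "0.0525 0.108 0 -0.039 1" --pt "0.07 0.144 0 -0.052 1" --pt "0.0875 0.18 0 -0.065 1" --pt "0.105 0.216 0 -0.08 1" --pt "0.1225 0.252 0 -0.093 1" --pt "0.14 0.288 0 -0.106 1" --squeeze 20

```text
time_s: 1.97
ee_pos: [325.5, -254.7, 214.2]
ee_rot: [130.3, 89.9, -37.0]
force: [1.2, 0.3, 0.1]
gripper_width: 91.4
```

>>> play_rows --pt "0.0175 0.036 0 0 1" --pt "0.035 0.072 0 0 1" --pt "0.0525 0.108 0 0 1" --pt "0.07 0.144 0 0 1" --pt "0.0875 0.18 0 0 1" --pt "0.105 0.216 0 0 1" --pt "0.1225 0.252 0 0 1" --pt "0.14 0.288 0 0 1"

```text
time_s: 2.63
ee_pos: [465.6, 33.7, 214.3]
ee_rot: [147.6, 90.0, -19.7]
force: [0.2, -0.2, 0.8]
gripper_width: 91.6
```

>>> play_rows --pt "0.016 0.033 0 0 1" --pt "0.032 0.066 0 0 1" --pt "0.032 0.07 0 0 1" --pt "0.032 0.07 -0.025 0 1" --pt "0.032 0.07 -0.05 0 1" --pt "0.032 0.07 -0.05 0 1" --pt "0.032 0.07 -0.05 0 1" --pt "0.032 0.07 -0.05 0 1"

```text
time_s: 3.3
ee_pos: [497.8, 101.3, 165.1]
ee_rot: [173.0, 89.9, 5.7]
force: [0.9, 0.0, 0.7]
gripper_width: 91.1
```

```bash
python3 - <<'E'
from h import *
from scipy.spatial.transform import Rotation as Ro
s=sensors.state();R=Ro.from_euler('xyz',s["ee_rot"],degrees=True).as_matrix();print(s["time_s"],s["ee_pos"].round(1),s["qpos"].round(1),np.degrees(np.arctan2(R[1,1],R[0,1])))
a=grab_frame("scene")["img"];b=grab_frame("top")["img"]
cv2.imwrite("pics/a1.png",np.hstack([cv2.resize(i,None,fx=2.5,fy=2.5) for i in (a[100:300,280:440],b[130:330,50:210])]))
E
```

```text
3.3 [497.8 101.3 165.1] [ 10.2  14.4 102.7  -0.   62.8  87.5] -77.32119273045787
```

View pics/a1.png

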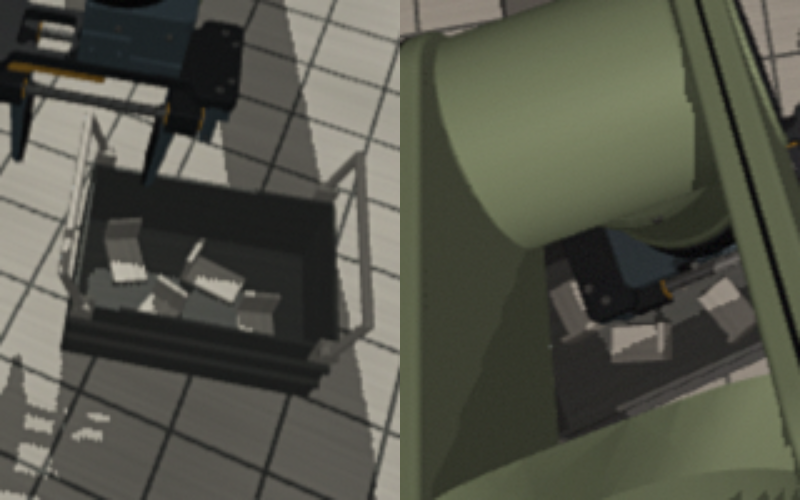

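The fingers straddle the right bail's bar. I'll go down and close on it.

>>> play_rows --pt "0 0 -0.025 0 1" --pt "0 0 -0.051 0 1" --pt "0 0 -0.051 0 0.6" --pt "0 0 -0.051 0 0.3" --pt "0 0 -0.051 0 0" --pt "0 0 -0.051 0 0" --pt "0 0 -0.051 0 0" --pt "0 0 -0.051 0 0" --squeeze 12

```text
time_s: 4.07
ee_pos: [497.8, 101.7, 114.1]
ee_rot: [175.4, 89.9, 8.1]
force: [-0.2, -0.2, -0.4]
gripper_width: 54.4
```

>>> play_rows --pt "0 0 0 0 0" --pt "0 0 0 0 0" --pt "0 0 0 0 0" --pt "0 0 0 0 0" --pt "0 0 0 0 0" --pt "0 0 0 0 0" --pt "0 0 0 0 0" --pt "0 0 0 0 0"

```text
time_s: 4.73
ee_pos: [497.2, 101.3, 113.0]
ee_rot: [81.7, 89.9, -85.5]
force: [0.3, -1.2, 1.1]
gripper_width: 7.7
```

```bash
python3 - <<'E'
from h import *
s=sensors.state();print(s["time_s"],s["ee_pos"].round(1),s["force"],s["gripper_width"])
f=grab_frame("scene")
cv2.imwrite("pics/a2.png",cv2.resize(f["img"][100:300,280:440],None,fx=3,fy=3))
p=s["ee_pos"];d=np.array([p[0]-473,p[1]-213]);t=np.radians(12.7);y=d@[-np.sin(t),np.cos(t)];print("tip local y",y,d@[np.cos(t),np.sin(t)],"z",p[2])
# arc plan
def pt(a): 
    yy=-(95-50*np.cos(a)); return np.array([-yy*np.sin(t),yy*np.cos(t),85+50*np.sin(a)])
a0=np.arccos((95+y)/50); print("a0",a0,pt(a0)[2]-19)
for a in np.linspace(a0,-0.05,17): print(a.round(2),((pt(a)-pt(a0))/1000).round(4))
E
```

```text
4.7333 [497.2 101.3 113. ] [ 0.30457996 -1.21291192  1.13275386] 7.719424869784996
tip local y -114.3108316128898 -0.9773580521400436 z 112.9890223711856
a0 1.9673227596680014 112.12040527162154
1.97 [0. 0. 0.]
1.84 [-0.0013  0.0058  0.0021]
1.72 [-0.0027  0.0118  0.0034]
1.59 [-0.004   0.0179  0.0039]
1.46 [-0.0054  0.0241  0.0036]
1.34 [-0.0068  0.0301  0.0025]
1.21 [-0.0081  0.036   0.0007]
1.08 [-0.0094  0.0416 -0.0019]
0.96 [-0.0106  0.0469 -0.0052]
0.83 [-0.0116  0.0517 -0.0091]
0.71 [-0.0126  0.0559 -0.0137]
0.58 [-0.0134  0.0596 -0.0187]
0.45 [-0.0141  0.0627 -0.0242]
0.33 [-0.0147  0.065  -0.03  ]
0.2 [-0.015   0.0666 -0.0361]
0.08 [-0.0152  0.0675 -0.0423]
-0.05 [-0.0152  0.0676 -0.0486]
```

View pics/a2.png

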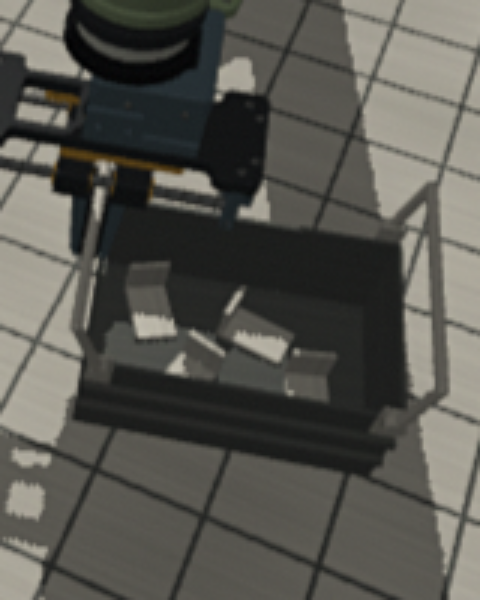

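The opening is 7.7 mm, so the bar is gripped. I'll follow the arc.

>>> play_rows --pt "-0.0013 0.0058 0.0021 0 0" --pt "-0.0027 0.0118 0.0034 0 0" --pt "-0.004 0.0179 0.0039 0 0" --pt "-0.0054 0.0241 0.0036 0 0" --pt "-0.0068 0.0301 0.0025 0 0" --pt "-0.0081 0.036 0.0007 0 0" --pt "-0.0094 0.0416 -0.0019 0 0" --pt "-0.0106 0.0469 -0.0052 0 0"

```text
time_s: 5.45
ee_pos: [486.2, 149.3, 107.4]
ee_rot: [-18.0, 90.0, 174.7]
force: [-0.4, -3.0, 1.9]
gripper_width: 7.6
```

>>> play_rows --pt "-0.001 0.0048 -0.0039 0 0" --pt "-0.002 0.009 -0.0085 0 0" --pt "-0.0028 0.0127 -0.0135 0 0" --pt "-0.0035 0.0158 -0.019 0 0" --pt "-0.0041 0.0181 -0.0248 0 0" --pt "-0.0044 0.0197 -0.0309 0 0" --pt "-0.0046 0.0206 -0.0371 0 0" --pt "-0.0046 0.0207 -0.0434 0 0"

```text
time_s: 6.12
ee_pos: [481.6, 169.7, 63.7]
ee_rot: [-62.8, 89.9, 129.9]
force: [-3.4, 0.5, 13.8]
gripper_width: 8.0
```

```bash
python3 - <<'E'
from h import *
s=sensors.state();print(s["time_s"],s["ee_pos"].round(1),s["force"],s["gripper_width"])
f=grab_frame("scene")
cv2.imwrite("pics/a3.png",cv2.resize(f["img"][100:300,280:440],None,fx=3,fy=3))
E
```

```text
6.1167 [481.6 169.7  63.7] [-3.44146289  0.53256406 13.77417882] 7.979064049235953
```

View pics/a3.png

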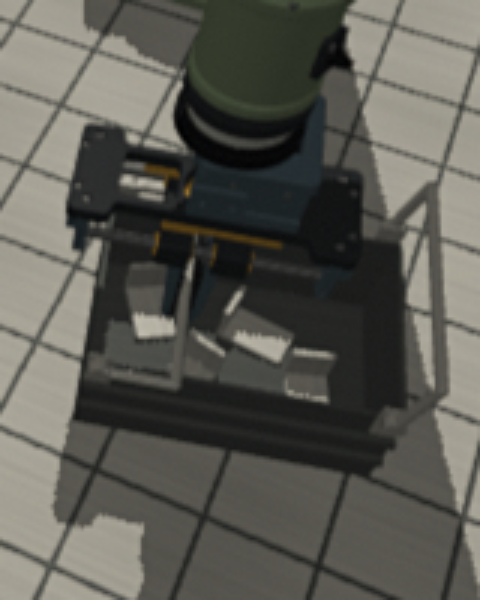

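The right bail is on its stop, with 13.8 N upwards on the tool. Releasing and going to the left bail.

>>> play_rows --pt "0 0 0 0 0.4" --pt "0 0 0 0 0.4" --pt "0 0 0 0 0.4" --pt "0 0 0 0 0.4" --pt "0 0 0.03 0 0.5" --pt "0 0 0.06 0 0.7" --pt "0 0 0.09 0 1" --pt "0 0 0.112 0 1"

```text
time_s: 6.83
ee_pos: [482.9, 169.4, 179.0]
ee_rot: [-174.0, 89.8, 18.7]
force: [1.1, -0.3, 1.0]
gripper_width: 58.2
```

>>> play_rows --pt "-0.007 0.032 0 0 1" --pt "-0.014 0.064 0 0 1" --pt "-0.021 0.096 0 0 1" --pt "-0.028 0.128 0 0 1" --pt "-0.034 0.153 0 0 1" --pt "-0.034 0.153 0 0 1" --pt "-0.034 0.153 0 0 1" --pt "-0.034 0.153 0 0 1"

```text
time_s: 7.5
ee_pos: [447.9, 321.7, 176.3]
ee_rot: [74.4, 90.0, -92.9]
force: [0.3, -0.3, 0.1]
gripper_width: 91.2
```

```bash
python3 - <<'E'
from h import *
s=sensors.state();print(s["time_s"],s["ee_pos"].round(1),s["qpos"].round(0),s["gripper_width"])
f=grab_frame("scene")
cv2.imwrite("pics/a4.png",cv2.resize(f["img"][90:290,280:440],None,fx=3,fy=3))
E
```

```text
7.5 [447.9 321.7 176.3] [ 35.  18.  96.  -0.  66. 112.] 91.18592621652894
```

View pics/a4.png

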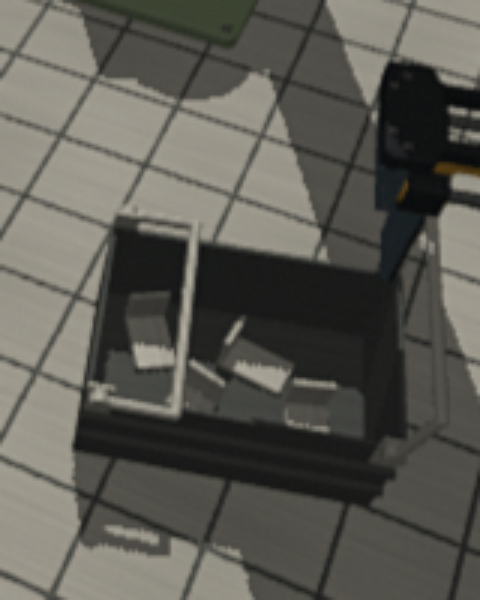

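The picture shows the right bail lying in across the mouth. I'll go down and grip the left bar.

>>> play_rows --pt "0 0.001 -0.03 0 1" --pt "0 0.001 -0.063 0 1" --pt "0 0.001 -0.063 0 0.5" --pt "0 0.001 -0.063 0 0" --pt "0 0.001 -0.063 0 0" --pt "0 0.001 -0.063 0 0" --pt "0 0.001 -0.063 0 0" --pt "0 0.001 -0.063 0 0"

```text
time_s: 8.22
ee_pos: [448.7, 323.6, 114.8]
ee_rot: [-160.6, 89.8, 32.1]
force: [0.3, -0.1, 0.6]
gripper_width: 54.3
```

>>> play_rows --pt "0 0 0 0 0" --pt "0 0 0 0 0" --pt "0 0 0 0 0" --pt "0 0 0 0 0" --pt "0 0 0 0 0" --pt "0 0 0 0 0" --pt "0 0 0 0 0" --pt "0 0 0 0 0"

```text
time_s: 8.88
ee_pos: [447.8, 322.6, 113.0]
ee_rot: [58.1, 89.9, -109.2]
force: [1.0, -1.7, -1.3]
gripper_width: 7.8
```

```bash
python3 - <<'E'
from h import *
s=sensors.state();print(s["time_s"],s["ee_pos"].round(1),s["force"],s["gripper_width"])
p=s["ee_pos"];d=np.array([p[0]-473,p[1]-213]);t=np.radians(12.7);y=d@[-np.sin(t),np.cos(t)];print("tip local y",y,d@[np.cos(t),np.sin(t)],"z",p[2])
def pt(a): 
    yy=(95-50*np.cos(a)); return np.array([-yy*np.sin(t),yy*np.cos(t),85+50*np.sin(a)])
a0=np.arccos((95-y)/50); print("a0",a0,pt(a0)[2]-19)
L=np.linspace(a0,-0.05,17)
for a in L[1:9]: print(((pt(a)-pt(a0))/1000).round(4).tolist())
for a in L[9:]: print(((pt(a)-pt(L[8]))/1000).round(4).tolist())
E
```

```text
8.8833 [447.8 322.6 113. ] [ 0.96366543 -1.67977967 -1.33067096] 7.817372965928452
tip local y 112.47986863607385 -0.5185940437088633 z 112.9964089374903
a0 1.9279376518487146 112.84500178744369
[0.0013, -0.0058, 0.0018]
[0.0026, -0.0117, 0.0029]
[0.004, -0.0177, 0.0032]
[0.0053, -0.0237, 0.0027]
[0.0067, -0.0296, 0.0015]
[0.008, -0.0354, -0.0005]
[0.0092, -0.0408, -0.0032]
[0.0103, -0.0459, -0.0065]
[0.001, -0.0046, -0.0039]
[0.002, -0.0088, -0.0085]
[0.0028, -0.0123, -0.0134]
[0.0034, -0.0152, -0.0188]
[0.0039, -0.0175, -0.0246]
[0.0043, -0.019, -0.0305]
[0.0045, -0.0198, -0.0367]
[0.0045, -0.0199, -0.0428]
```

>>> play_rows --pt "0.0013 -0.0058 0.0018 0 0" --pt "0.0026 -0.0117 0.0029 0 0" --pt "0.004 -0.0177 0.0032 0 0" --pt "0.0053 -0.0237 0.0027 0 0" --pt "0.0067 -0.0296 0.0015 0 0" --pt "0.008 -0.0354 -0.0005 0 0" --pt "0.0092 -0.0408 -0.0032 0 0" --pt "0.0103 -0.0459 -0.0065 0 0"

```text
time_s: 9.55
ee_pos: [459.0, 276.9, 107.0]
ee_rot: [-170.4, 89.9, 22.3]
force: [0.6, 2.0, 1.6]
gripper_width: 7.8
```

>>> play_rows --pt "0.001 -0.0046 -0.0039 0 0" --pt "0.002 -0.0088 -0.0085 0 0" --pt "0.0028 -0.0123 -0.0134 0 0" --pt "0.0034 -0.0152 -0.0188 0 0" --pt "0.0039 -0.0175 -0.0246 0 0" --pt "0.0043 -0.019 -0.0305 0 0" --pt "0.0045 -0.0198 -0.0367 0 0" --pt "0.0045 -0.0199 -0.0433 0 0"

```text
time_s: 10.22
ee_pos: [463.1, 257.8, 64.0]
ee_rot: [-146.9, 89.9, 45.8]
force: [-2.0, 4.1, 16.7]
gripper_width: 7.8
```

>>> play_rows --pt "0 0 0 0 0" --pt "0 0 0 0 0.4" --pt "0 0 0 0 0.4" --pt "0 0 0 0 0.4" --pt "0 0 0 0 0.4" --pt "0 0 0.03 0 0.5" --pt "0 0 0.06 0 0.7" --pt "0 0 0.1 0 1"

```text
time_s: 10.88
ee_pos: [460.8, 256.1, 162.3]
ee_rot: [18.9, 89.6, -148.4]
force: [1.4, -0.2, -0.3]
gripper_width: 51.7
```

```bash
python3 - <<'E'
from h import *
s=sensors.state();print(s["time_s"],s["ee_pos"].round(1),s["qpos"].round(0),s["gripper_width"])
E
```

```text
10.8833 [460.8 256.1 162.3] [ 28.  17. 100.  -0.  64. 105.] 51.65182908470994
```

Both bails have been pushed onto their stops. I'll move over the tray and then look.

>>> play_rows --pt "0.005 -0.03 0.01 0.09 1" --pt "0.01 -0.06 0.02 0.18 1" --pt "0.015 -0.09 0.03 0.27 1" --pt "0.02 -0.12 0.04 0.36 1" --pt "0.025 -0.15 0.04 0.45 1" --pt "0.03 -0.18 0.04 0.54 1" --pt "0.035 -0.21 0.04 0.63 1" --pt "0.04 -0.24 0.04 0.715 1"

```text
time_s: 11.55
ee_pos: [502.1, 15.7, 203.3]
ee_rot: [-34.4, 89.9, -160.5]
force: [0.2, 0.1, -0.1]
gripper_width: 91.1
```

>>> play_rows --pt "0.005 -0.034 0 0.1 1" --pt "0.01 -0.068 0 0.2 1" --pt "0.015 -0.102 0 0.3 1" --pt "0.02 -0.136 0 0.4 1" --pt "0.025 -0.17 0 0.5 1" --pt "0.032 -0.2 0 0.6 1" --pt "0.0394 -0.2325 0 0.7 1" --pt "0.0394 -0.2325 0 0.715 1"

```text
time_s: 12.22
ee_pos: [542.6, -220.6, 202.7]
ee_rot: [-6.9, 89.8, -92.3]
force: [0.2, -0.5, -1.1]
gripper_width: 91.2
```

```bash
python3 - <<'E'
from h import *
from scipy.spatial.transform import Rotation as Ro
s=sensors.state();R=Ro.from_euler('xyz',s["ee_rot"],degrees=True).as_matrix();print(s["time_s"],s["ee_pos"].round(1),s["qpos"].round(1),np.degrees(np.arctan2(R[1,1],R[0,1])))
fs=[grab_frame("scene"),grab_frame("top")]
a,b=[f["img"] for f in fs]
cv2.imwrite("pics/a5.png",np.hstack([cv2.resize(i,None,fx=2.5,fy=2.5) for i in (a[100:300,280:440],b[130:330,50:210])]))
cv2.imwrite("pics/a6.png",cv2.resize(a[60:240,100:300],None,fx=3,fy=3))
E
```

```text
12.2167 [ 542.6 -220.6  202.7] [-23.2  19.7  89.3  -0.2  71.  -27.7] 4.575422584972069
```

View pics/a5.png

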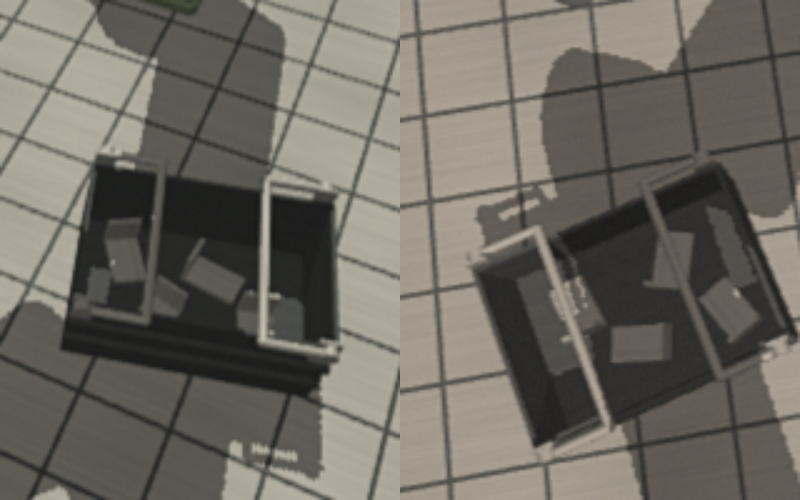

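View pics/a6.png

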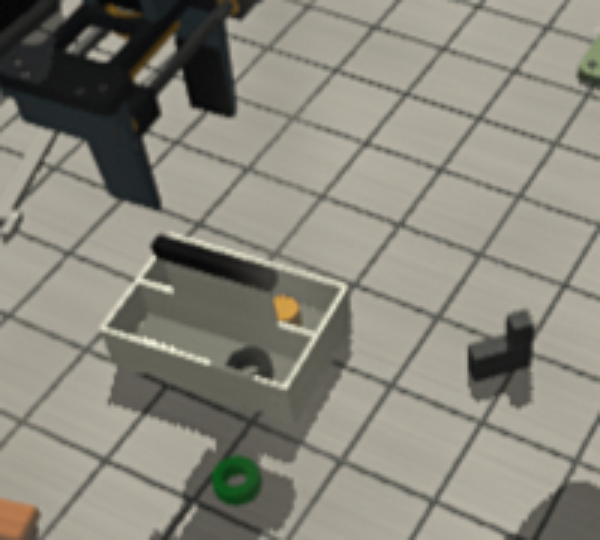

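Both bails lie in across the mouth. I'll check the crate and bails model overlay, and the handle in this clearer view.

```bash
python3 - <<'E'
from h import *
fs=[grab_frame("scene"),grab_frame("top")]
cc=(473,213);cy=np.radians(12.7);tc=(542,-215.5);ty=np.radians(4.6)
P=[(L(cc,cy,box(75,105,80)),(0,255,0)),(L(cc,cy,bar(1,0)),(0,0,255)),(L(cc,cy,bar(-1,0)),(255,0,255))]
ov(fs[0],P,"pics/x1.png",(300,140,430,250),5);ov(fs[1],P,"pics/x2.png",(70,185,220,320),4)
T=[(L(tc,ty,box(55,80,50)),(0,255,0)),(L(tc,ty,box(55,80,0)),(0,160,0)),(L(tc,ty,box(7,50,108)),(0,0,255)),(L(tc,ty,box(7,50,92)),(0,0,160))]
ov(fs[0],T,"pics/x3.png",(125,125,225,205),8)
a=cv2.imread("pics/x1.png");b=cv2.imread("pics/x2.png")
H=550;cv2.imwrite("pics/x12.png",cv2.resize(np.hstack([cv2.resize(a,(650,550)),cv2.resize(b,(611,550))]),(800,349)))
for l in("bail_left_bar","bail_right_bar","bail_left_hinge","bail_right_hinge"):
    r=[finder.spot_point(f,l) for f in fs]
    if all(r): print(l,[q[0]["conf"] for q in r],tri(fs,[q[0]["point"] for q in r]))
for l in("tray_grip","tray"):
    for q in finder.spot_point(fs[0],l)[:1]: print(l,q["conf"],atz(fs[0],q["point"],100 if l=="tray_grip" else 0))
E
```

```text
bail_right_bar [0.93, 0.74] [479.2 171.4  83.5]
bail_right_hinge [0.78, 0.93] [498.8 123.8  97.8]
tray_grip 0.83 [ 547.9 -219.7  100. ]
tray 0.95 [ 533.3 -216.2    0. ]
```

View pics/x12.png

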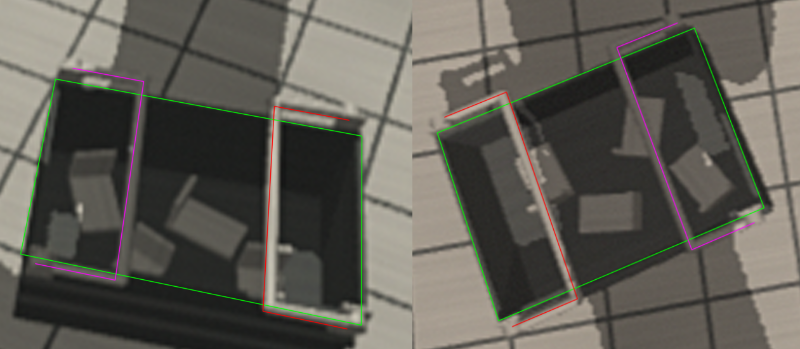

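View pics/x3.png

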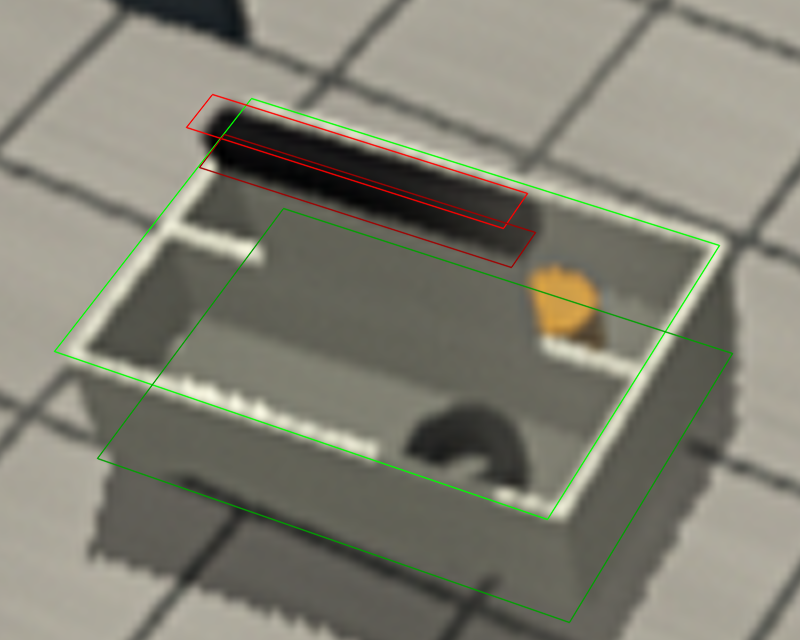

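The crate model fits, and the tray's y is nearer -214. Descending open to just above the handle to check for settling.

>>> play_rows --pt "0 0.001 -0.01 0 1" --pt "0 0.001 -0.03 0 1" --pt "0 0.001 -0.05 0 1" --pt "0 0.001 -0.07 0 1" --pt "0 0.001 -0.07 0 1" --pt "0 0.001 -0.07 0 1" --pt "0 0.001 -0.07 0 1" --pt "0 0.001 -0.07 0 1"

```text
time_s: 13.58
ee_pos: [543.0, -214.5, 134.9]
ee_rot: [64.4, 89.8, -21.0]
force: [0.1, 0.2, -0.1]
gripper_width: 90.7
```

```bash
python3 - <<'E'
from h import *
s=sensors.state();print(s["time_s"],s["ee_pos"].round(1))
a=grab_frame("scene")["img"];b=grab_frame("top")["img"]
cv2.imwrite("pics/a7.png",np.hstack([cv2.resize(a[80:230,110:240],None,fx=3,fy=3),cv2.resize(b[120:270,270:400],None,fx=3,fy=3)]))
E
```

```text
13.5833 [ 543.  -214.5  134.9]
```

View pics/a7.png

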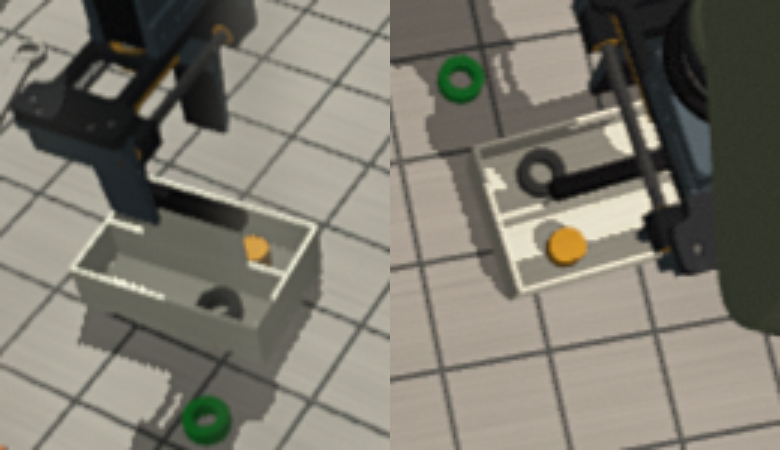

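The jaws straddle the handle, with both loose parts in the tray. Going down to grip.

>>> play_rows --pt "0 0 -0.02 0 1" --pt "0 0 -0.04 0 1" --pt "0 0 -0.053 0 1" --pt "0 0 -0.053 0 0.6" --pt "0 0 -0.053 0 0.35" --pt "0 0 -0.053 0 0.25" --pt "0 0 -0.053 0 0.2" --pt "0 0 -0.053 0 0" --squeeze 35

```text
time_s: 14.35
ee_pos: [542.9, -214.4, 81.8]
ee_rot: [64.2, 89.9, -21.2]
force: [-0.1, 0.1, -0.2]
gripper_width: 60.8
```

>>> play_rows --pt "0 0 0 0 0" --pt "0 0 0 0 0" --pt "0 0 0 0 0" --pt "0 0 0 0 0" --pt "0 0 0 0 0" --pt "0 0 0 0 0" --pt "0 0 0 0 0" --pt "0 0 0 0 0"

```text
time_s: 15.02
ee_pos: [542.4, -214.1, 80.4]
ee_rot: [84.3, 90.0, -1.1]
force: [0.7, 0.5, -1.1]
gripper_width: 13.6
```

>>> play_rows --pt "0 0 0.001 0 0" --pt "0 0 0.003 0 0" --pt "0 0 0.005 0 0" --pt "0 0 0.008 0 0" --pt "0 0 0.012 0 0" --pt "0 0 0.016 0 0" --pt "0 0 0.018 0 0" --pt "0 0 0.02 0 0"

```text
time_s: 15.68
ee_pos: [542.3, -214.2, 101.1]
ee_rot: [65.2, 90.0, -20.1]
force: [0.2, -0.7, -3.4]
gripper_width: 14.1
```

```bash
python3 - <<'E'
from h import *
s=sensors.state();print(s["time_s"],s["ee_pos"].round(1),s["force"],s["torque"],s["gripper_width"])
a=grab_frame("scene")["img"];b=grab_frame("top")["img"]
cv2.imwrite("pics/a8.png",np.hstack([cv2.resize(a[80:230,110:240],None,fx=3,fy=3),cv2.resize(b[120:270,270:400],None,fx=3,fy=3)]))
E
```

```text
15.6833 [ 542.3 -214.2  101.1] [ 0.20832746 -0.71142123 -3.43532939] [-0.00128189 -0.14313618 -0.01437526] 14.130907183587578
```

View pics/a8.png

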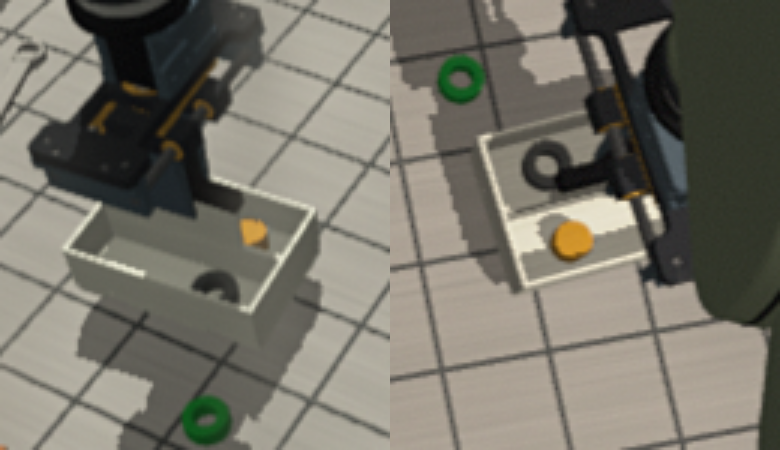

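The tray is lifted level, opening 14.1 mm. Raising, then carrying with gentle ramps.

>>> play_rows --pt "0 0 0.004 0 0" --pt "0 0 0.013 0 0" --pt "0 0 0.029 0 0" --pt "0 0 0.051 0 0" --pt "0 0 0.073 0 0" --pt "0 0 0.091 0 0" --pt "0 0 0.103 0 0" --pt "0 0 0.11 0 0"

```text
time_s: 16.45
ee_pos: [542.9, -214.4, 213.3]
ee_rot: [63.1, 89.8, -22.2]
force: [-0.1, 0.0, -5.1]
gripper_width: 13.6
```

>>> play_rows --pt "-0.0005 0.003 0 0.001 0" --pt "-0.0016 0.01 0 0.004 0" --pt "-0.0034 0.021 0 0.008 0" --pt "-0.0058 0.036 0 0.013 0" --pt "-0.0088 0.054 0 0.019 0" --pt "-0.012 0.074 0 0.025 0" --pt "-0.0152 0.094 0 0.031 0" --pt "-0.0185 0.114 0 0.037 0"

```text
time_s: 17.12
ee_pos: [522.4, -97.6, 209.7]
ee_rot: [-125.9, 89.9, 150.9]
force: [0.6, 0.2, -4.0]
gripper_width: 13.8
```

>>> play_rows --pt "-0.0033 0.0205 0 0.006 0" --pt "-0.0066 0.041 0 0.013 0" --pt "-0.01 0.0615 0 0.02 0" --pt "-0.0133 0.082 0 0.027 0" --pt "-0.0166 0.1025 0 0.034 0" --pt "-0.02 0.123 0 0.041 0" --pt "-0.0233 0.1435 0 0.048 0" --pt "-0.0266 0.164 0 0.055 0"

```text
time_s: 17.78
ee_pos: [495.3, 66.0, 209.8]
ee_rot: [-110.5, 89.9, 169.5]
force: [0.3, -0.0, -3.4]
gripper_width: 14.1
```

>>> play_rows --pt "-0.0033 0.02 0 0.008 0" --pt "-0.0066 0.04 0 0.016 0" --pt "-0.0098 0.06 0 0.024 0" --pt "-0.0128 0.079 0 0.031 0" --pt "-0.0156 0.097 0 0.037 0" --pt "-0.018 0.113 0 0.042 0" --pt "-0.02 0.126 0 0.046 0" --pt "-0.0216 0.136 0 0.049 0"

```text
time_s: 18.45
ee_pos: [473.5, 201.8, 209.9]
ee_rot: [-103.4, 89.9, 179.5]
force: [-0.3, -0.4, -3.4]
gripper_width: 13.6
```

>>> play_rows --pt "-0.0012 0.007 0 0 0" --pt "-0.002 0.011 0 0 0" --pt "-0.0025 0.013 0 0 0" --pt "-0.0025 0.013 0 0 0" --pt "-0.0025 0.013 0 0 0" --pt "-0.0025 0.013 0 0 0" --pt "-0.0025 0.013 0 0 0" --pt "-0.0025 0.013 0 0 0"

```text
time_s: 19.12
ee_pos: [473.0, 212.5, 210.6]
ee_rot: [42.4, 90.0, -34.9]
force: [-0.5, 0.4, -3.3]
gripper_width: 13.7
```

```bash
python3 - <<'E'
from h import *
from scipy.spatial.transform import Rotation as Ro
s=sensors.state();R=Ro.from_euler('xyz',s["ee_rot"],degrees=True).as_matrix();print(s["time_s"],s["ee_pos"].round(1),s["force"],np.degrees(np.arctan2(R[1,1],R[0,1])),s["gripper_width"])
fs=[grab_frame("scene"),grab_frame("top")]
p=s["ee_pos"];tz=p[2]-80.6;ty=np.radians(12.7);cc=(473,213)
T=[(L(p,ty,np.array(box(55,80,50+tz))),(0,255,0)),(L(p,ty,box(55,80,tz)),(0,160,0)),(L(cc,ty,box(75,105,80)),(0,255,255)),(L(cc,ty,bar(1,0)),(0,0,255)),(L(cc,ty,bar(-1,0)),(255,0,255))]
ov(fs[0],T,"pics/y1.png",(280,90,440,260),4);ov(fs[1],T,"pics/y2.png",(50,150,220,320),4)
a=cv2.resize(cv2.imread("pics/y1.png"),(400,425));b=cv2.resize(cv2.imread("pics/y2.png"),(400,400))
cv2.imwrite("pics/y12.png",np.hstack([a[:400],b]))
E
```

```text
19.1167 [473.  212.5 210.6] [-0.53379858  0.42920536 -3.33469515] 12.676659229527061 13.747274980573032
```

View pics/y12.png

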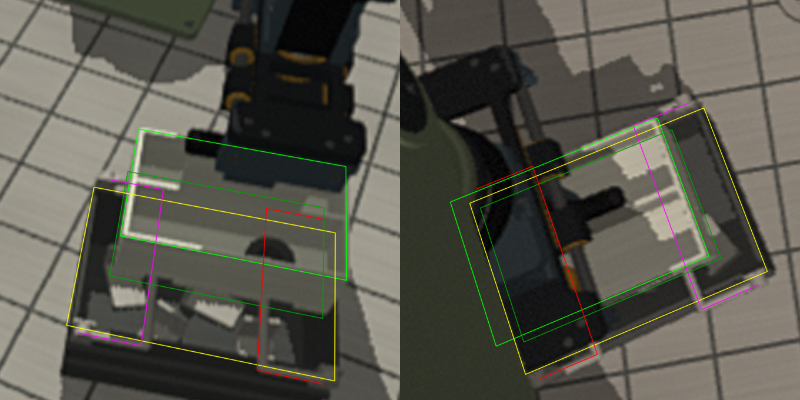

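The tray matches the predicted pose above the crate, yaw 12.7°. I'll lower most of the way and check again.

>>> play_rows --pt "0 0 -0.003 0 0" --pt "0 0 -0.009 0 0" --pt "0 0 -0.017 0 0" --pt "0 0 -0.025 0 0" --pt "0 0 -0.032 0 0" --pt "0 0 -0.036 0 0" --pt "0 0 -0.038 0 0" --pt "0 0 -0.038 0 0"

```text
time_s: 19.88
ee_pos: [472.6, 212.8, 171.9]
ee_rot: [-79.4, 89.9, -156.6]
force: [-0.3, 0.2, -5.0]
gripper_width: 13.4
```

```bash
python3 - <<'E'
from h import *
s=sensors.state();print(s["time_s"],s["ee_pos"].round(1),s["force"])
fs=[grab_frame("scene"),grab_frame("top")]
p=s["ee_pos"];tz=p[2]-80.6;ty=np.radians(12.7)
T=[(L(p,ty,[[55,y,tz],[55,y,tz+8],[55,y+22*(1 if y in(-56,34) else -1),tz+8]]),(0,255,0)) for y in(-56,-34,34,56)]+[(L((473,213),ty,bar(q,0)),(0,0,255)) for q in (1,-1)]
for i,r in((0,(295,120,435,260)),(1,(60,170,220,320))):
    ov(fs[i],[],f"pics/z{i}.png",r,4); ov(fs[i],T,f"pics/zo{i}.png",r,4)
a=cv2.imread("pics/z0.png");b=cv2.imread("pics/zo0.png");c=cv2.resize(cv2.imread("pics/zo1.png"),(400,400))
cv2.imwrite("pics/z.png",np.hstack([cv2.resize(a,(400,400)),cv2.resize(b,(400,400))]))
cv2.imwrite("pics/zt.png",c)
E
```

```text
19.8833 [472.6 212.8 171.9] [-0.31833631  0.24541552 -4.98742879]
```

View pics/z.png

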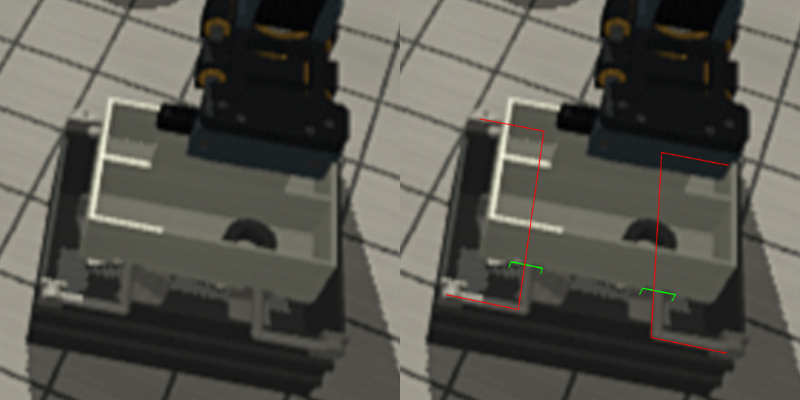

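View pics/zt.png

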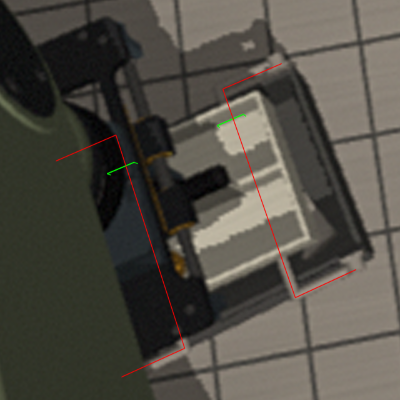

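```bash
python3 - <<'E'
from h import *
s=sensors.state();p=s["ee_pos"];tz=p[2]-80.6;ty=np.radians(12.7)
f=grab_frame("scene")
T=[(L(p,ty,box(55,80,50+tz)),(0,255,0)),(L(p,ty,box(55,80,tz)),(0,200,0))]+[(L((473,213),ty,bar(q,0)),(0,0,255)) for q in (1,-1)]
r=(305,150,425,245)
ov(f,[],"pics/w0.png",r,6);ov(f,T,"pics/w1.png",r,6)
im=cv2.imread("pics/w0.png");cv2.imwrite("pics/w0b.png",cv2.convertScaleAbs(im,alpha=1.8,beta=20))
E
```

```text
(no output)
```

View pics/w0b.png

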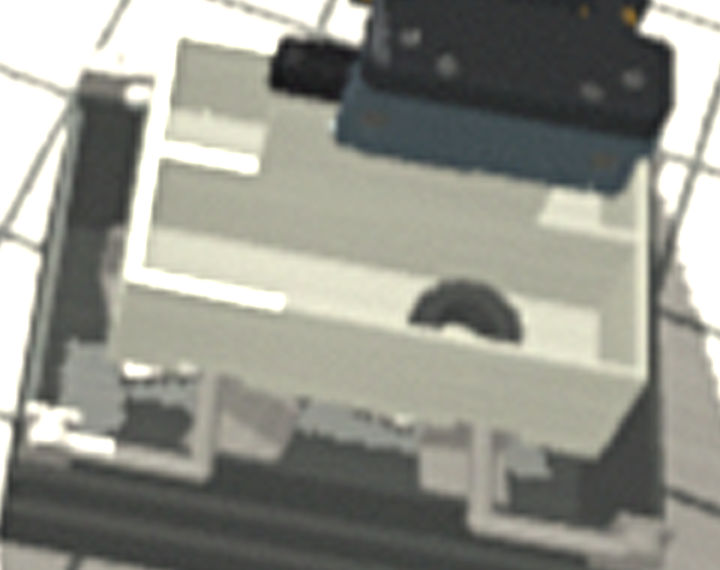

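View pics/w1.png

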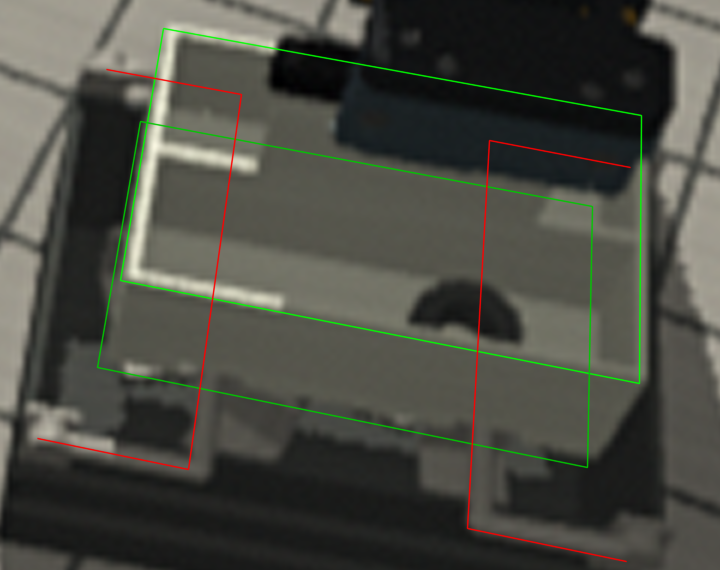

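Wires and tray bottom edge share the same ~2 px camera bias, so channels and bails line up within about 1–2 mm. Lowering slowly.

>>> play_rows --pt "0 0 -0.001 0 0" --pt "0 0 -0.003 0 0" --pt "0 0 -0.005 0 0" --pt "0 0 -0.007 0 0" --pt "0 0 -0.008 0 0" --pt "0 0 -0.009 0 0" --pt "0 0 -0.009 0 0" --pt "0 0 -0.009 0 0"

```text
time_s: 20.7
ee_pos: [472.9, 212.9, 163.5]
ee_rot: [-50.9, 90.0, -128.2]
force: [0.1, -0.2, -3.7]
gripper_width: 13.7
```

>>> play_rows --pt "0 0 -0.0005 0 0" --pt "0 0 -0.001 0 0" --pt "0 0 -0.0015 0 0" --pt "0 0 -0.002 0 0" --pt "0 0 -0.002 0 0" --pt "0 0 -0.002 0 0" --pt "0 0 -0.002 0 0" --pt "0 0 -0.002 0 0"

```text
time_s: 21.37
ee_pos: [472.9, 212.9, 161.6]
ee_rot: [77.3, 90.0, -0.0]
force: [0.7, 0.2, -4.0]
gripper_width: 13.8
```

```bash
python3 - <<'E'
from h import *
s=sensors.state();print(s["time_s"],s["ee_pos"].round(1),s["force"],s["torque"])
f=grab_frame("scene")
ov(f,[],"pics/v0.png",(305,150,425,245),6)
im=cv2.imread("pics/v0.png");cv2.imwrite("pics/v0.png",cv2.convertScaleAbs(im,alpha=1.8,beta=20))
E
```

```text
21.3667 [472.9 212.9 161.6] [ 0.71516799  0.23077443 -3.97005089] [-0.02012843 -0.11496644 -0.0137063 ]
```

View pics/v0.png

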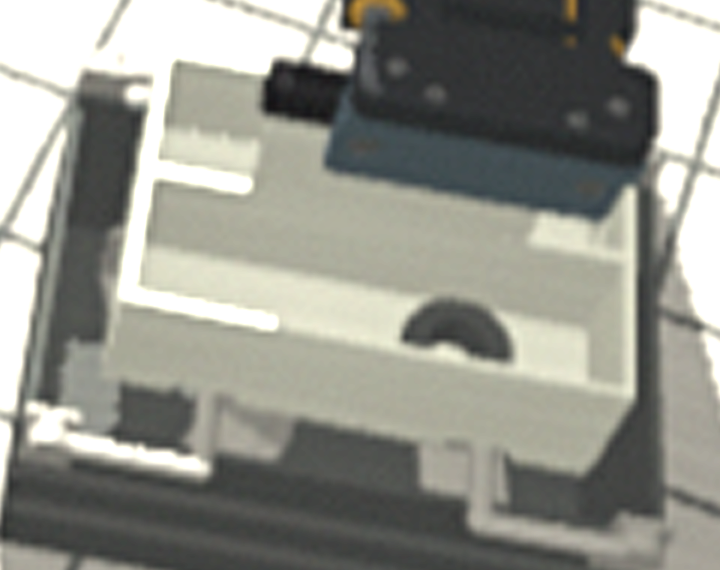

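At 161.6 mm there's still no contact, so the bails are already inside the channels; otherwise it would have touched about 8 mm higher. A little further down.

>>> play_rows --pt "0 0 -0.0003 0 0" --pt "0 0 -0.0006 0 0" --pt "0 0 -0.0009 0 0" --pt "0 0 -0.0012 0 0" --pt "0 0 -0.0015 0 0" --pt "0 0 -0.0015 0 0" --pt "0 0 -0.0015 0 0" --pt "0 0 -0.0015 0 0"

```text
time_s: 22.08
ee_pos: [473.1, 213.0, 161.3]
ee_rot: [95.8, 89.9, 18.6]
force: [-2.4, -1.0, 5.5]
gripper_width: 13.4
```

Contact: the force went from -4 to +5.5 N at 161.3 mm, which matches the seated height. Releasing.

>>> play_rows --pt "0 0 0 0 0.2" --pt "0 0 0 0 0.4" --pt "0 0 0 0 0.6" --pt "0 0 0 0 0.6" --pt "0 0 0 0 0.6" --pt "0 0 0 0 0.6" --pt "0 0 0 0 0.6" --pt "0 0 0 0 0.6"

```text
time_s: 22.75
ee_pos: [472.9, 212.9, 160.0]
ee_rot: [66.7, 90.0, -10.5]
force: [-0.9, 0.0, -0.4]
gripper_width: 54.6
```

>>> play_rows --pt "0 0 0.01 0 0.6" --pt "0 0 0.025 0 0.6" --pt "0 0 0.045 0 0.6" --pt "0 0 0.07 0 0.6" --pt "0 0 0.1 0 0.6" --pt "0 0 0.12 0 0.6" --pt "0 0 0.14 0 0.6" --pt "0 0 0.14 0 0.6"

```text
time_s: 23.42
ee_pos: [474.8, 213.7, 305.3]
ee_rot: [100.4, 89.4, 23.1]
force: [-0.2, 0.3, 0.6]
gripper_width: 54.5
```

>>> play_rows --pt "0 -0.03 0 0 0.6" --pt "0 -0.06 0 0 0.6" --pt "0 -0.09 0 0 0.6" --pt "0 -0.12 0 0 0.6" --pt "0 -0.15 0 0 0.6" --pt "0 -0.18 0 0 0.6" --pt "0 -0.21 0 0 0.6" --pt "0 -0.24 0 0 0.6"

```text
time_s: 24.08
ee_pos: [472.3, -28.5, 299.6]
ee_rot: [-109.2, 90.0, 173.5]
force: [0.2, -0.6, 0.2]
gripper_width: 55.2
```

>>> play_rows --pt "0 -0.03 0 0 0.6" --pt "0 -0.06 0 0 0.6" --pt "0 -0.09 0 0 0.6" --pt "0 -0.12 0 0 0.6" --pt "0 -0.15 0 0 0.6" --pt "0 -0.18 0 0 0.6" --pt "0 -0.18 0 0 0.6" --pt "0 -0.18 0 0 0.6"

```text
time_s: 24.75
ee_pos: [472.4, -208.0, 299.2]
ee_rot: [-140.6, 89.9, 142.0]
force: [-0.2, -0.5, 0.4]
gripper_width: 54.8
```

```bash
python3 - <<'E'
from h import *
s=sensors.state();print(s["time_s"],s["ee_pos"].round(1),s["force"])
fs=[grab_frame("scene"),grab_frame("top")]
ty=np.radians(12.7);c=(473,213)
r=[finder.spot_point(f,"tray_grip") for f in fs];print(r)
if all(r):
    g=tri(fs,[q[0]["point"] for q in r]);print(g,"local",(g[:2]-c)@np.array([[np.cos(ty),-np.sin(ty)],[np.sin(ty),np.cos(ty)]]))
T=[(L(c,ty,box(55,80,131)),(0,255,0)),(L(c,ty,box(7,50,189)),(0,0,255)),(L(c,ty,box(75,105,80)),(0,255,255))]
ov(fs[0],T,"pics/u0.png",(290,90,440,260),4);ov(fs[1],T,"pics/u1.png",(50,150,220,320),4)
a=cv2.resize(cv2.imread("pics/u0.png"),(400,453));b=cv2.resize(cv2.imread("pics/u1.png"),(400,400))
cv2.imwrite("pics/u.png",np.hstack([a,cv2.copyMakeBorder(b,0,53,0,0,0)]))
cv2.imwrite("pics/full.png",fs[0]["img"])
E
```

```text
24.75 [ 472.4 -208.   299.2] [-0.18452932 -0.50673444  0.37625521]
[[{'point': [371.1, 171.7], 'conf': 0.63}], [{'point': [124.8, 245.0], 'conf': 0.88}]]
[477.  211.6 177.4] local [ 3.59435349 -2.24513318]
```

View pics/u.png

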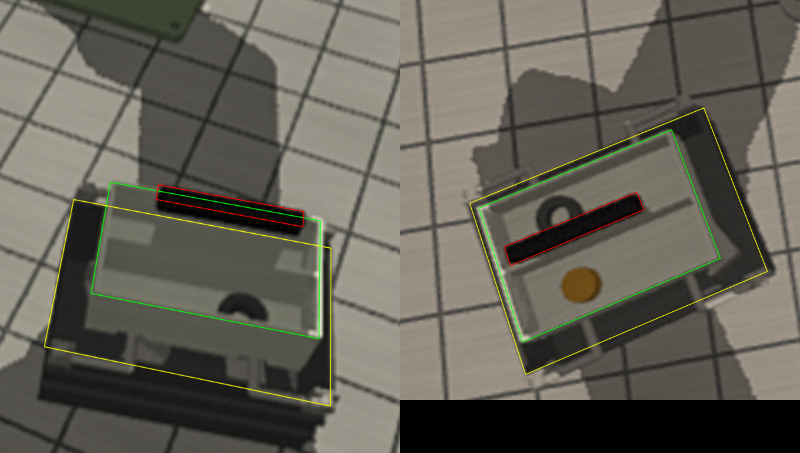

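View pics/full.png

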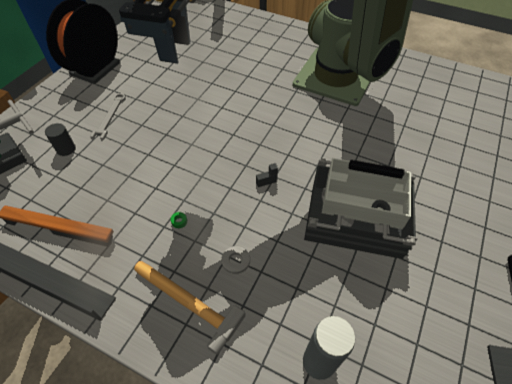

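The tray sits squarely on the model of the seated pose. Both parts are in it, the magnet is still at (266,177) and the ring at (235,260). Handing in.

```bash
python3 -c "
from workcell import job_done
print(job_done())"
```

```text
the job is handed in; nothing more can be done
None
```

I swung both bails in onto their stops, then lifted the tray by its handle, carried it level to the crate and stacked it on the bails. The job is handed in at about 25 s; no verdict was reported.

- **Bails:** The pictures showed both lying across the mouth before I touched the tray. The tool met about 14 N and 17 N of upward force as they reached their stops.
- **Seating:** The tray made contact with the TCP at 161.3 mm, which matches the seated height of about 161.4 mm. It was already almost fully down before it touched, so the bails are in the channels.
- **Final position:** The overlays of the seated pose match in both cameras. The networks put the handle about 4 mm (x) and 2 mm (y) from the crate's centre.
- **Height reading that disagreed:** The networks' handle height was 177.4 mm, against 181 mm expected. That is near the lower limit of 177 mm. I put it down to camera and network error, because the contact height and the overlay both agree with 181 mm.
- **Other things:** Before hand-in both small parts were in the tray, the magnet and ring were where they started, and the arm was clear.

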